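# Seal a sample jar on the hand-lever leak tester

## Robot

A 6-joint arm with a two-finger parallel gripper is mounted at the origin on a cart in front of the work surface, level with it; the furniture and walls round the work are solid. World frame = base frame: x ahead of the robot, y to its left, z up, the work surface at z = 0. Lengths are in mm, angles in degrees, forces in N, time in s.
With the tool pointing down it reaches from about 300 to 850 mm from the base axis. Payload 4.2 kg.
Tool frame: the origin (TCP) lies at the very end of the fingers, on their centre line; the grasp point (between the pads) lies 19 mm behind it; z points along the fingers, y is the line along which they close (so a half turn about z gives the same grasp; the last joint's range is limited). The gripper opens to 91 mm and grips with 3 to 60 N. Pads are 32 mm wide; open, the fingers measure 118 mm over their backs; the gripper's body (76 mm by 178 mm) begins 60 mm behind the grasp point.
Start: joints at [-65.947, 18.312, 89.639, -0, 72.044, -1.146], TCP at [244.816, -520.296, 213.976] pointing down, gripper open.
Joint ranges: [-177.97, 177.97], [-48.28, 115.42], [12.27, 149.76], [-77.06, 257.06], [2.81, 150.46], [-146.56, 146.56]. Speed limits (degrees/s): [147.25, 147.25, 180, 180, 180, 180].

## Interface

Orientations are given as [roll, pitch, yaw] about the fixed x, y, z axes, in that order (R = Rz(yaw) Ry(pitch) Rx(roll)).
In Python, from workcell import env gives the robot as it stands.
- The arm moves only by the shell command python3 -m pendant 'ROWS' [FORCE]. ROWS is a JSON object of lists of equal length, an entry for each row: "translation": the shift along the tool's x, y, z in mm, a list of three; "roll": the turn about the tool's z in rad; "hand": the closure in counts, from 0 (fully open) to 255 (shut). In form: {"translation": [[dx, dy, dz], ...], "roll": [roll, ...], "hand": [hand, ...]}. A call has exactly 8 rows; each row shifts and turns the commanded pose from where the row before left it, along the tool's axes as they then stand; what a row does not reach is not made up. A row lasts 1/12 s, in which the tool goes at most 41.7 mm and 7.16 degrees, less where a joint would pass 70% of its speed; a pose out of reach is approached as far as the arm can. A call with a gripper value outside its range is refused whole. The fingers move at their own pace and stop on an object; FORCE is the grip in N (left out, the last holds). Time passes only in rows, so rows that do not move let the fingers close, or fill a call up. It gives the time, the measured TCP pose, the force, the opening and the grip force at its end, in the units of the state.
- env.state(): the state, without advancing time (a new reading comes with each control period).
- env.grab_frame(name): name is "scene" or "top" or "wrist"; returns a dict with "frame" (480x640x3 uint8, red, green, blue), "z_map" (480x640 float32, mm along the optical axis (not along the pixel's ray), 0 where there is no reading), "fx", "fy", "cx", "cy" (pixels), "pose" (4x4, takes a point from camera to world coordinates). Camera axes: x right, y down, z forward; pixel columns grow to the right and rows downward; lengths in mm; the calibration is good to about 2 mm. A picture is of the moment at which its call begins.
- env.job_done(): hands the job in; it is judged then, once.
Trained networks look in a picture, given as the dict that the camera call returned (one of the last four; its "shot" number tells which), for a name from the list of things; names that differ only in an ending like _2 or _b are one class to them, and where a whole thing is asked for, a point or a joint stands for the part that bears it (a point fixed in the world has none). Each returns a list of dicts, best first, with "score" (0 to 1); they miss things now and then, are a little off and sometimes report something else, mostly with a low value. They report only what shows in the picture. A call takes as long as a camera call.
- env.recognise(picture, label): "rect" ([centre column, centre row, width, height] in pixels, round what is visible of it).
- env.regions_of(picture, label): "pixels" (480x640 bool, what is visible of it) and "rect" ([centre column, centre row, width, height] in pixels, round what is visible of it).
The state is a dict: "time_s": time; "qpos": joint angles; "qvel": joint speeds; "effort": joint torques, N m; "ee_pos": TCP position; "ee_rot": TCP orientation; "force": force on the tool from outside, world axes, zero at the start; "torque": the same for the moment, N m; "gripper_width": finger opening in mm; "gripper_force": force on a finger pad.
Only numpy, scipy, OpenCV 4.12 (cv2) and the standard library are available. Lean on these libraries where they do the work, as an engineer would, in place of code of your own. Each camera call takes 0.05 s, during which the arm holds its last target. There are 200 camera calls.

## Task

Leak-check the empty square jar that is draining mouth-down on the wire rack: turn it mouth-up, stand it in the square nest of the lever tester and let go of it. Then, with your hand out of the nest, flip the lever's safety catch off by pushing its raised thumb tab all the way down, and swing the lever forward and down by its D-handle until the rubber bung is pressed firmly into the jar's mouth. The lever springs back, so finish while still holding it down with the jar sealed; leave the other things on the bench where they are.

Things in the scene. Friction and masses are not known exactly. Their poses are not given: they have to be found in the camera images.
- jar_centre (a point): Centre, half-way up, of the empty white jar: square body 54 x 54 mm, flat base, round screw neck at the mouth (47 mm outside, 38 mm bore, 16 mm long), 78 mm over all, 50 to 100 g. Starts mouth-down on the rack, rim 39 mm below this point. z axis points from mouth to base: up at the start, down once mouth-up; x and y are square to its flat sides. It lies steadily on a flat side.
- rack: Low fixed draining rack of steel wire, 120 x 140 mm, top bars 40 mm above the bench. Origin under its centre on the bench, z up.
- tester: Fixed hand-lever leak tester: grey housing 190 (x) x 130 (y) x 40 mm high with a black-padded nest in front, two pivot cheeks and a small dial gauge behind. Origin on the bench under the housing, 85 mm behind its front edge; x points from front (robot's side) to back, y to its left, z up.
- nest (a point): Centre of the nest's floor, 42 mm above the bench, axes as the tester. Four corner angles 10 mm high stand 59 mm apart face to face, square to the tester's x and y, so the 54 mm jar has 2.5 mm of play each side. The seated jar's centre is 39 mm above this point. Free from above while the lever is raised.
- catch (a joint): Safety catch, a rocker on a pin parallel to the tester's x, right of the lever. 0 = on: its bar lies across in front of the raised lever and blocks it. Grows as the tab goes down; the bar clears the lever from about 1.0 rad, hard stop at 1.2 rad. Stiff by friction (about 2 N at the tab), stays where it is left.
- catch_tab (a point): Top of the catch's raised thumb tab, a 22 x 20 mm steel pad 7 mm thick at the end of the rocker's tail. Its pin is 57 mm to the left (tester +y) and 35 mm below; from on to fully off the tab goes down 73 mm on an arc of 65 mm radius, staying within 10 mm sideways of where it started. Push straight down on it.
- lever (a joint): Lever on a pin parallel to the tester's y. 0 = raised, leaning slightly back on a stop; grows as it swings forward (tester -x) and down; about 1.77 rad = level, bung seated in the jar; stop at 1.95 without a jar. A spring lifts it back: about 3 N at the handle to start, 5 N to stay level, 8 N or more to press the bung firmly (over 4 N on the jar).
- lever_hinge (a point): Centre of the lever's hinge pin, 125 mm above the bench, 105 mm behind the nest's centre. The bung is on the lever 105 mm from here.
- grip (a point): Middle of the D-handle's cross bar: round black bar 17 mm thick along the tester's y, 54 mm free between its two 10 mm side rods, 182 mm from the hinge, about 45 mm of open space between it and the lever's stem; 297 mm above the bench when raised. It moves on an arc about lever_hinge in the tester's x-z plane and may turn in the grasp; pinch it across tester x.
- media_bottle: Bystander: clear bottle with blue cap, 66 mm wide, 136 mm high; origin at the centre of its underside.
- beaker: Bystander: empty glass beaker left of the tester, 71 x 64 mm, 94 mm high; origin at the centre of its underside.
- vial: Bystander: capped glass vial, 30 mm wide, 72 mm high; origin at the centre of its underside.
- powder_bottle: Bystander: grey powder bottle with white cap, 37 mm wide, 90 mm high; origin at the centre of its underside.

How it is judged:
By the outcome, as a careful person would: the job done as asked, in the order asked, and still so for the second after the job is handed in, while the arm keeps its last pose, push and grip.
It also fails if it takes over 72 s, if anything falls off the work surface, if the arm or the gripper's body presses on something with over 40 N, if the wrist force passes 120 N, or if a joint passes its speed limit or range.

## Working session

There is one attempt and no reset: what is moved stays moved. The work goes in short steps, Python scripts to look and compute and a shell command to move; the robot and the scene stay as the last step left them, time stands still between calls to the robot, and variables do not carry over. Pictures are saved under pics/ and viewed, at most 11 in all, crops included, and the job is handed in when it is done.

```bash
ls; mkdir -p pics
cat > h.py <<'E'
import numpy as np, cv2
from workcell import env
def pts(p,mask=None):
    z=p["z_map"]; v,u=np.nonzero((z>0)&(mask if mask is not None else True)); d=z[v,u]
    P=np.c_[(u-p["cx"])/p["fx"]*d,(v-p["cy"])/p["fy"]*d,d,np.ones(len(d))]
    return (P@np.array(p["pose"]).T)[:,:3]
def save(p,n): cv2.imwrite("pics/"+n+".png",p["frame"][:,:,::-1])
E
python3 - <<'E'
from h import *
print(env.state())
for c in("scene","top"):
    p=env.grab_frame(c); save(p,c+"0"); print(c,np.round(p["pose"],3).tolist(),p["fx"])
    for l in["jar_centre","rack","tester","catch_tab","catch","lever","grip","media_bottle","beaker","vial","powder_bottle"]:
        for r in env.regions_of(p,l)[:2]:
            P=pts(p,r["pixels"])
            if len(P): print(l,round(r["score"],2),np.round(r["rect"]).tolist(),len(P),np.round(np.percentile(P,[2,50,98],axis=0)).tolist())
E
```

```text
pics
{'time_s': 0.0, 'qpos': array([-6.59471791e+01,  1.83523910e+01,  8.97088790e+01,  4.96748966e-04,
        7.20444817e+01, -1.14393922e+00]), 'qvel': array([ 0.02027607, -0.04452739, -0.02668317, -0.03914787,  0.00395846,
        0.09085911]), 'effort': array([-2.37972141e-03, -4.12466919e+01, -2.31980306e+01,  7.24155921e-02,
        4.56236035e-02, -1.54168138e-04]), 'ee_pos': array([ 244.59865851, -519.7951479 ,  213.09602567]), 'ee_rot': array([-1.79894279e+02, -2.58342265e-03,  2.51966041e+01]), 'force': array([ 0.54724832, -0.49568567,  0.34481654]), 'torque': array([0.055816  , 0.03253215, 0.04272594]), 'gripper_force': 0.0, 'gripper_width': 91.21227047825805}
scene [[-0.694, -0.437, 0.572, -269.258], [-0.72, 0.439, -0.538, 763.618], [-0.016, -0.785, -0.619, 1045.689], [0.0, 0.0, 0.0, 1.0]] 548.484596861737
jar_centre 0.95 [408.0, 242.0, 27.0, 29.0] 712 [[444.0, -369.0, 1.0], [462.0, -224.0, 97.0], [524.0, -209.0, 122.0]]
rack 0.67 [402.0, 259.0, 64.0, 40.0] 790 [[400.0, -312.0, -3.0], [451.0, -218.0, 38.0], [563.0, -149.0, 44.0]]
rack 0.27 [268.0, 351.0, 12.0, 19.0] 197 
[... 2204 characters left out ...]
.0], [643.0, 0.0, 208.0]]
grip 0.63 [311.0, 191.0, 34.0, 53.0] 949 [[609.0, -19.0, 3.0], [659.0, 20.0, 247.0], [703.0, 45.0, 309.0]]
grip 0.5 [413.0, 274.0, 26.0, 22.0] 642 [[446.0, -265.0, 2.0], [471.0, -233.0, 119.0], [500.0, -211.0, 124.0]]
media_bottle 0.72 [431.0, 219.0, 33.0, 32.0] 722 [[586.0, -306.0, 15.0], [610.0, -272.0, 132.0], [642.0, -253.0, 141.0]]
beaker 0.63 [185.0, 313.0, 35.0, 29.0] 733 [[348.0, 295.0, -2.0], [377.0, 339.0, 37.0], [407.0, 382.0, 97.0]]
vial 0.52 [204.0, 280.0, 12.0, 13.0] 168 [[446.0, 275.0, 2.0], [459.0, 283.0, 68.0], [475.0, 300.0, 77.0]]
powder_bottle 0.67 [382.0, 221.0, 22.0, 21.0] 244 [[591.0, -185.0, 3.0], [605.0, -165.0, 89.0], [632.0, -150.0, 95.0]]
```

Run:
```python
import cv2
a=cv2.imread("pics/scene0.png")[130:330,210:470]; b=cv2.imread("pics/top0.png")[130:330,230:470]
import numpy as np
cv2.imwrite("pics/m1.png",np.hstack([cv2.resize(a,(400,308)),cv2.resize(b,(370,308))]))
```

```text
(no output)
```

View pics/m1.png

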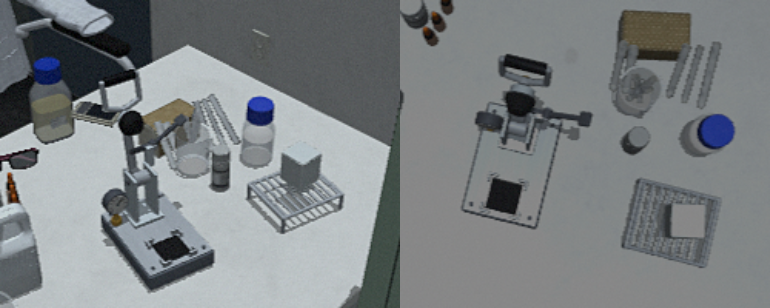

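Run:
```python
from h import *
p=env.grab_frame("top"); P=pts(p)
def sel(x0,x1,y0,y1,z0,z1): 
    return P[(P[:,0]>x0)&(P[:,0]<x1)&(P[:,1]>y0)&(P[:,1]<y1)&(P[:,2]>z0)&(P[:,2]<z1)]
def rect(n,Q): print(n,len(Q),np.round(Q.mean(0),1),cv2.minAreaRect(Q[:,:2].astype(np.float32)))
rect("jar base",sel(430,520,-290,-190,112,130))
rect("rack",sel(380,570,-320,-140,34,50))
rect("housing",sel(440,760,-80,150,33,50))
rect("grip",sel(590,760,-60,100,285,315))
rect("tab",sel(590,680,-120,-50,150,230))
rect("catch",sel(590,680,-120,10,150,230))
q=env.grab_frame("scene");P=pts(q)
rect("s jar",sel(430,520,-290,-190,112,130))
rect("s housing",sel(440,760,-80,150,33,50))
rect("s grip",sel(590,760,-60,100,285,315))
rect("s tab",sel(590,680,-120,-50,150,230))
```

```text
jar base 519 [ 473.5 -238.2  119.1] ((473.4980163574219, -237.6633758544922), (55.26998519897461, 52.780128479003906), 89.83769226074219)
rack 1073 [ 471.6 -223.2   41. ] ((473.07977294921875, -227.89747619628906), (140.24105834960938, 118.81519317626953), 75.92916107177734)
housing 2935 [556.   38.6  41.9] ((570.149169921875, 37.874664306640625), (129.94894409179688, 189.17025756835938), 76.24690246582031)
grip 278 [675.3  10.7 303.7] ((676.44580078125, 11.019054412841797), (72.17777252197266, 17.80344009399414), 74.34021759033203)
tab 101 [620.3 -70.2 200.8] ((619.9681396484375, -67.65306091308594), (31.457508087158203, 21.810033798217773), 89.09662628173828)
catch 249 [627.  -39.6 186.1] ((629.3033447265625, -29.85906982421875), (108.2623291015625, 46.82860565185547), 61.73287582397461)
s jar 257 [ 469.2 -235.5  117.9] ((470.8585510253906, -236.4976043701172), (57.45490264892578, 56.78199768066406), 86.50066375732422)
s housing 1963 [551.1  46.7  41.4] ((567.4386596679688, 39.69729995727539), (130.5802764892578, 194.3600311279297), 76.18488311767578)
s grip 188 [671.7  14.6 299.7] ((672.1668701171875, 13.690715789794922), (72.40653991699219, 21.061325073242188), 73.94799041748047)
s tab 65 [617.9 -68.5 198.4] ((617.3655395507812, -67.71776580810547), (21.136503219604492, 33.731590270996094), 2.505964994430542)
```

The composite picture shows the jar standing base-up on the rack's far-right part (right half, about 687,220). The tester is in the middle with its nest at about (505,195), the D-handle at (525,65) and the catch tab at (585,118). The tool can't tilt, so I'll turn the jar by pivoting it in the grasp against the bench.

```bash
python3 -m pendant '{"translation":[[36,-17,0],[36,-17,0],[36,-17,0],[36,-17,0],[36,-18,0],[36,-18,0],[36,-18,0],[36,-17,0]],"roll":[0,0,0,0,0,0,0,0],"hand":[0,0,0,0,0,0,0,0]}' 30; python3 -m pendant '{"translation":[[39,-19,0],[0,0,0],[0,0,0],[0,0,0],[0,0,0],[0,0,0],[0,0,0],[0,0,0]],"roll":[0,0.11,0.11,0.11,0.11,0,0,0],"hand":[0,0,0,0,0,0,0,0]}'
python3 - <<'E'
from h import *
def rect(n,Q): print(n,len(Q),np.round(Q.mean(0),1),cv2.minAreaRect(Q[:,:2].astype(np.float32)))
p=env.grab_frame("wrist"); save(p,"w1"); P=pts(p)
m=(P[:,2]>108)&(P[:,2]<130)&(abs(P[:,0]-473)<50)&(abs(P[:,1]+238)<50); rect("jar",P[m])
p=env.grab_frame("top"); P=pts(p)
z=p["z_map"]; v,u=np.nonzero(z>0); f=p["frame"][v,u].astype(int)
m=(f.max(1)<60)&(abs(P[:,0]-516)<60)&(abs(P[:,1]-50)<60)&(P[:,2]<55); rect("pad",P[m])
b=abs(P[:,2])<8; print("bench x",[ (y,np.percentile(P[b&(abs(P[:,1]-y)<10)][:,0],[0.5,99]).round()) for y in(-160,-82,0,190)])
E
```

```text
time_s: 1.97
ee_pos: [447.1, -270.1, 214.2]
ee_rot: [180.0, -0.0, 25.2]
force: [0.7, -0.2, 0.6]
gripper_width: 91.2
gripper_force: 0.0
time_s: 2.63
ee_pos: [472.3, -239.5, 214.0]
ee_rot: [180.0, -0.0, 0.1]
force: [-0.1, -0.3, -0.2]
gripper_width: 91.4
gripper_force: 0.0
jar 4015 [ 475.8 -238.3  117.3] ((473.8161926269531, -238.35806274414062), (54.050018310546875, 54.420806884765625), 87.8867416381836)
pad 405 [514.4  49.7  43.1] ((507.54986572265625, 42.824562072753906), (109.6783218383789, 65.1270980834961), 76.2965316772461)
bench x [(-160, array([ 254., 1046.])), (-82, array([105., 967.])), (0, array([ 104., 1046.])), (190, array([ 255., 1041.]))]
```

```bash
python3 -m pendant '{"translation":[[2,-1,33],[0,0,33],[0,0,33],[0,0,34],[0,0,0],[0,0,0],[0,0,0],[0,0,0]],"roll":[0.037,0,0,0,0,0,0,0],"hand":[0,0,0,0,0,255,255,255]}' 12; python3 -m pendant '{"translation":[[0,0,0],[0,0,0],[0,0,0],[0,0,0],[0,0,-20],[0,0,-20],[0,0,-20],[0,0,0]],"roll":[0,0,0,0,0,0,0,0],"hand":[255,255,255,255,255,255,255,255]}'
```

```text
time_s: 3.4
ee_pos: [476.0, -239.4, 83.3]
ee_rot: [179.9, -0.2, -2.1]
force: [0.2, -0.6, 0.3]
gripper_width: 74.4
gripper_force: 0.0
time_s: 4.07
ee_pos: [476.6, -239.6, 144.7]
ee_rot: [179.8, -0.4, -2.1]
force: [1.3, -1.2, 0.4]
gripper_width: 54.0
gripper_force: 12.0
```

```bash
python3 -m pendant '{"translation":[[-24,-30,0],[-24,-30,0],[-25,-31,0],[-25,-31,0],[-24,-31,0],[0,0,33],[0,0,33],[0,0,28]],"roll":[0,0,0,0,0,-0.037,0,0],"hand":[255,255,255,255,255,255,255,255]}'; python3 -m pendant '{"translation":[[0,0,0],[0,0,0],[0,0,1],[0,0,1],[0,0,1],[0,0,0],[0,0,0],[0,0,0]],"roll":[0,0,0,0,0,0,0,0],"hand":[255,255,255,255,255,255,255,255]}'
python3 - <<'E'
from h import *
p=env.grab_frame("wrist"); save(p,"w2")
p=env.grab_frame("scene"); save(p,"s2")
a=p["frame"][200:400,300:480,::-1]
cv2.imwrite("pics/m2.png",np.hstack([cv2.resize(a,(378,420)),cv2.resize(cv2.imread("pics/w2.png"),(420,420))]))
E
```

```text
time_s: 4.73
ee_pos: [357.2, -80.3, 45.9]
ee_rot: [180.0, -0.1, 0.1]
force: [0.1, -0.6, -0.2]
gripper_width: 54.1
gripper_force: 12.0
time_s: 5.4
ee_pos: [358.4, -81.1, 44.3]
ee_rot: [180.0, -0.1, -0.0]
force: [-0.2, 0.9, -1.0]
gripper_width: 54.0
gripper_force: 12.0
```

View pics/m2.png

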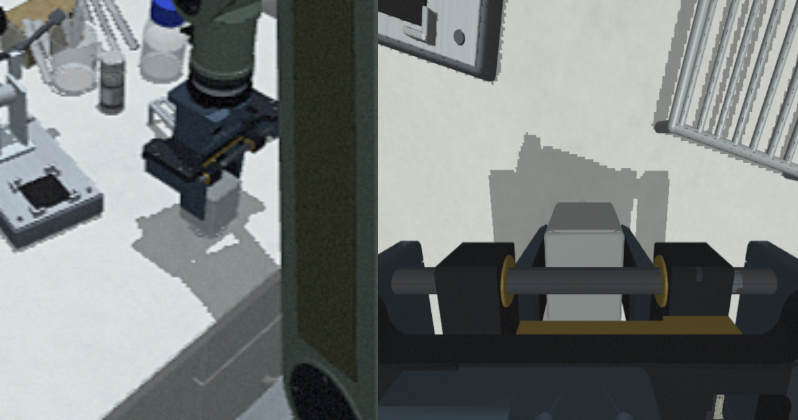

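The scene picture shows the jar held mouth-down just above the bench at about (225,200), and the wrist view shows it square between the pads, with clear bench ahead. Next I lower it to contact and roll it about the far rim edge in an arc.

```bash
python3 -m pendant '{"translation":[[0,0,2],[0,0,2],[0,0,0],[0,0,0],[8,0,-2],[8,0,-1],[8,0,0],[8,0,0]],"roll":[0,0,0,0,0,0,0,0],"hand":[255,255,255,255,255,255,255,255]}' 5; python3 -m pendant '{"translation":[[8,0,2],[8,0,2],[0,0,0],[0,0,0],[0,0,0],[0,0,0],[0,0,0],[0,0,0]],"roll":[0,0,0,0,0,0,0,0],"hand":[255,255,255,255,255,255,255,255]}'
python3 - <<'E'
from h import *
p=env.grab_frame("scene"); a=p["frame"][230:350,320:430,::-1]
q=env.grab_frame("wrist"); save(q,"w3"); save(p,"s3")
cv2.imwrite("pics/m3.png",np.hstack([cv2.resize(a,(385,420)),cv2.resize(cv2.imread("pics/w3.png"),(400,420))]))
E
```

```text
time_s: 6.17
ee_pos: [391.4, -81.1, 43.0]
ee_rot: [180.0, -0.0, -0.0]
force: [-0.3, -0.2, -0.9]
gripper_width: 53.7
gripper_force: 5.0
time_s: 6.83
ee_pos: [405.7, -81.0, 38.9]
ee_rot: [-180.0, 0.0, -0.0]
force: [-0.7, 0.5, -1.1]
gripper_width: 53.7
gripper_force: 5.0
```

View pics/m3.png

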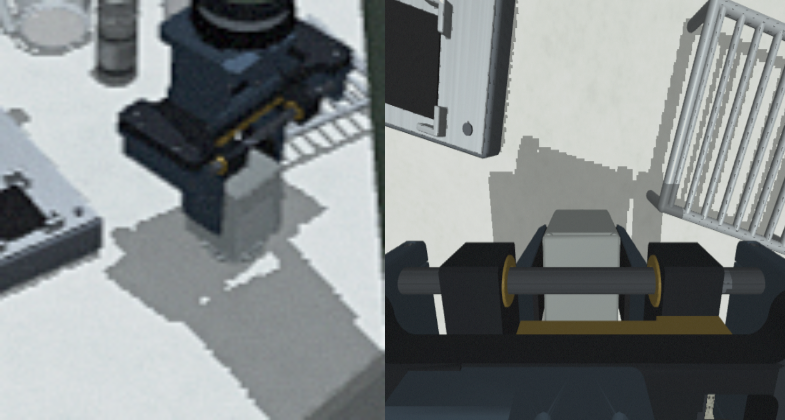

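The pictures show the jar still upright; it slid along instead of tipping. I'll trip its mouth end over the rack's fixed front bar instead.

```bash
python3 -m pendant '{"translation":[[0,0,-30],[0,0,-30],[-10,40,0],[-10,40,0],[-10,40,0],[0,3,0],[0,0,0],[0,0,0]],"roll":[0,0,0,0.08,0.08,0.086,0,0],"hand":[255,255,255,255,255,255,255,255]}' 8
python3 - <<'E'
from h import *
s=env.state(); print(s["ee_pos"],s["ee_rot"])
p=env.grab_frame("wrist"); P=pts(p); c=s["ee_pos"]
m=(abs(P[:,0]-c[0])<45)&(abs(P[:,1]-c[1])<30)&(P[:,2]>c[2]+10)&(P[:,2]<c[2]+60)
Q=P[m]; h=np.histogram(Q[:,2],bins=25); print(h[0].tolist(),h[1].round().tolist())
p=env.grab_frame("top"); P=pts(p)
m=(abs(P[:,0]-473)<110)&(abs(P[:,1]+228)<110)&(P[:,2]>34)&(P[:,2]<48); R=P[m]; ex=np.array([.970,-.2436])
d=(R[:,:2]-c[:2])@ex; print("rack along u from tcp",np.percentile(d,[1,2,5,50,99]).round(1))
p=env.grab_frame("wrist"); P=pts(p)
m=(abs(P[:,0]-473)<110)&(abs(P[:,1]+228)<110)&(P[:,2]>30)&(P[:,2]<48); R=P[m]
d=(R[:,:2]-c[:2])@ex; print("rack wrist",np.percentile(d,[1,2,5,50,99]).round(1))
E
```

```text
time_s: 7.6
ee_pos: [372.0, -203.1, 98.8]
ee_rot: [-180.0, 0.0, -14.1]
force: [1.1, 0.3, -0.3]
gripper_width: 53.9
gripper_force: 8.0
[ 372.03833901 -203.05961337   98.83702597] [-1.79972908e+02  2.49831244e-02 -1.40723679e+01]
[118, 110, 111, 125, 129, 120, 131, 145, 137, 154, 174, 190, 479, 650, 3950, 3522, 246, 123, 119, 131, 120, 120, 520, 153, 66] [109.0, 111.0, 113.0, 115.0, 117.0, 119.0, 121.0, 123.0, 125.0, 127.0, 129.0, 131.0, 133.0, 135.0, 137.0, 139.0, 141.0, 143.0, 145.0, 147.0, 149.0, 151.0, 153.0, 155.0, 157.0, 159.0]
rack along u from tcp [ 45.4  46.5  49.  109.3 162.7]
rack wrist [ 45.4  46.2  48.3 109.3 160.1]
```

```bash
python3 -m pendant '{"translation":[[0,0,22],[0,0,21],[0,0,0],[9,0,0],[9,0,0],[5,0,-3],[5,0,-3],[0,0,0]],"roll":[0,0,0,0,0,0,0,0],"hand":[255,255,255,255,255,255,255,255]}' 8; python3 -m pendant '{"translation":[[5.5,0,-1.5],[5.5,0,-1.5],[6,0,0],[6,0,0],[5.5,0,1.5],[5.5,0,1.5],[0,0,0],[0,0,0]],"roll":[0,0,0,0,0,0,0,0],"hand":[255,255,255,255,255,255,255,255]}'
python3 - <<'E'
from h import *
p=env.grab_frame("scene"); save(p,"s4"); a=p["frame"][190:310,350:460,::-1]
q=env.grab_frame("wrist"); save(q,"w4")
cv2.imwrite("pics/m4.png",np.hstack([cv2.resize(a,(385,420)),cv2.resize(cv2.imread("pics/w4.png"),(400,420))]))
E
```

```text
time_s: 8.42
ee_pos: [400.9, -210.0, 63.0]
ee_rot: [180.0, -0.1, -14.1]
force: [-0.7, 0.5, 0.2]
gripper_width: 53.8
gripper_force: 8.0
time_s: 9.08
ee_pos: [434.1, -218.9, 62.0]
ee_rot: [179.9, -0.2, -14.1]
force: [0.0, -0.3, -0.3]
gripper_width: 53.9
gripper_force: 8.0
```

View pics/m4.png

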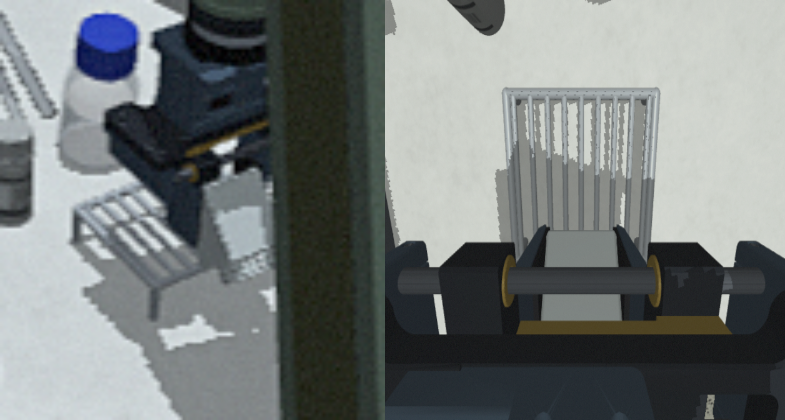

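The jar has clearly tilted about the front bar: in the wrist view its base faces ahead at about (580,270). I'll finish the arc.

```bash
python3 -m pendant '{"translation":[[5,0,2.5],[5,0,3],[5,0,4],[5,0,4],[3,0,1],[0,0,0],[0,0,0],[0,0,0]],"roll":[0,0,0,0,0,0,0,0],"hand":[255,255,255,255,255,255,255,255]}' 8
python3 - <<'E'
from h import *
s=env.state(); c=s["ee_pos"]; ex=np.array([.970,-.2436])
for n in("wrist","scene"):
    p=env.grab_frame(n)
    for r in env.regions_of(p,"jar_centre")[:1]:
        P=pts(p,r["pixels"]); d=(P[:,:2]-c[:2])@ex
        print(n,r["score"],np.percentile(d,[2,50,98]).round(),np.percentile(P[:,2],[2,20,50,80,98]).round())
        m=abs(P[:,2]-P[:,2].max()).argsort()[:300]
        # slope of z vs d near top
        k=(P[:,2]>c[2]+20)
        if k.sum()>30: print(np.histogram(d[k],8), [np.median(P[k][(d[k]>a)&(d[k]<a+8),2]).round(1) for a in range(-50,40,8)])
E
```

```text
time_s: 9.85
ee_pos: [455.2, -223.8, 47.3]
ee_rot: [-180.0, -0.0, -14.1]
force: [-0.2, -0.2, -0.9]
gripper_width: 53.8
gripper_force: 8.0
wrist 0.83 [-5.  1. 13.] [ 62.  71. 100. 107. 109.]
(array([1313, 2636,   21, 1960,  620,    0,    0,   10]), array([-6.44505885, -2.21911614,  2.00682658,  6.2327693 , 10.45871201,
       14.68465473, 18.91059745, 23.13654016, 27.36248288])) [np.float64(nan), np.float64(nan), np.float64(nan), np.float64(nan), np.float64(nan), np.float64(108.5), np.float64(103.2), np.float64(75.1), np.float64(nan), np.float64(142.3), np.float64(nan), np.float64(nan)]
scene 0.85 [-72. -44. -11.] [ 44.  69.  92. 102. 110.]
(array([17, 55, 81, 78, 67, 77, 68, 31]), array([-79.93222778, -70.66456249, -61.39689721, -52.12923192,
       -42.86156664, -33.59390136, -24.32623607, -15.05857079,
        -5.7909055 ])) [np.float64(95.5), np.float64(99.0), np.float64(100.8), np.float64(103.4), np.float64(107.0), np.float64(109.2), np.float64(nan), np.float64(nan), np.float64(nan), np.float64(nan), np.float64(nan), np.float64(nan)]
  return _methods._mean(a, axis=axis, dtype=dtype,
  ret = ret.dtype.type(ret / rcount)
```

```bash
python3 -m pendant '{"translation":[[0,0,0],[0,0,0],[5,0,0],[5,0,0],[5,0,0],[0,0,0],[0,0,0],[0,0,0]],"roll":[0,0,0,0,0,0,0,0],"hand":[255,255,255,255,255,255,255,255]}' 25
cat >> h.py <<'E'
def jar(n,show=True):
    c=env.state()["ee_pos"]; ex=np.array([.970,-.2436]); ey=np.array([.2436,.970]); p=env.grab_frame(n)
    for r in env.regions_of(p,"jar_centre")[:1]:
        P=pts(p,r["pixels"]); d=(P[:,:2]-c[:2])@ex; l=(P[:,:2]-c[:2])@ey
        print(n,round(r["score"],2),"u",np.percentile(d,[2,50,98]).round(),"v",np.percentile(l,[2,50,98]).round(),"z",np.percentile(P[:,2],[2,20,50,80,98]).round())
        k=P[:,2]>np.percentile(P[:,2],98)-25
        print([(a,int(np.median(P[k][(d[k]>a)&(d[k]<a+10),2]))) for a in range(-90,60,10) if ((d[k]>a)&(d[k]<a+10)).sum()>5])
    return p
E
python3 - <<'E'
from h import *
jar("wrist"); jar("scene")
E
```

```text
time_s: 10.72
ee_pos: [469.8, -227.6, 47.5]
ee_rot: [180.0, -0.0, -14.1]
force: [1.3, 0.4, 0.3]
gripper_width: 53.9
gripper_force: 25.0
wrist 0.98 u [-5.  1. 13.] v [-25.   0.  25.] z [ 63.  72. 100. 107. 110.]
[(-10, 106), (0, 100), (20, 151), (30, 138)]
scene 0.83 u [-324.  -46.   -8.] v [-28.   9. 212.] z [ 38.  65.  91. 103. 358.]
[]
```

```bash
python3 -m pendant '{"translation":[[0,0,0],[0,0,0],[0,0,0],[0,0,0],[0,0,0],[0,0,-30],[0,0,-30],[0,0,-30]],"roll":[0,0,0,0,0,0,0,0],"hand":[0,0,0,0,0,0,0,0]}'
python3 - <<'E'
from h import *
save(jar("wrist"),"w5"); save(jar("top"),"t5")
cv2.imwrite("pics/m5.png",np.hstack([cv2.resize(cv2.imread("pics/t5.png")[220:330,360:470],(400,400)),cv2.resize(cv2.imread("pics/w5.png"),(400,400))]))
E
```

```text
time_s: 11.58
ee_pos: [468.9, -227.2, 138.1]
ee_rot: [-180.0, 0.1, -14.1]
force: [0.6, 0.0, -0.3]
gripper_width: 91.0
gripper_force: 0.0
wrist 0.9 u [-31.  -1.  19.] v [-25.   0.  26.] z [48. 92. 93. 94. 95.]
[(-40, 93), (-30, 93), (-20, 93), (-10, 93), (0, 93), (10, 92)]
top 0.63 u [-63. -43. -27.] v [ 9. 20. 42.] z [ 48.  79.  92.  96. 235.]
[]
```

View pics/m5.png

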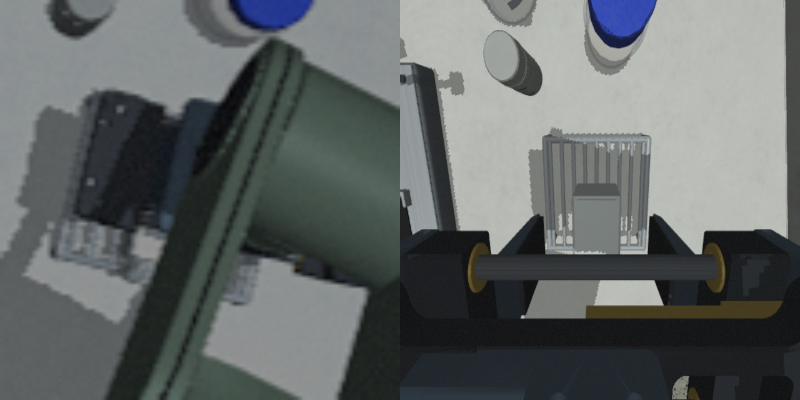

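The wrist view shows the jar lying flat on the rack at about (597,215), with its base ahead and its mouth toward the robot; its top is at z≈93, as expected. Now I grip it near the mouth end and high on the side, lift it, and back off in front of the rack bar.

```bash
python3 -m pendant '{"translation":[[-15,0,0],[-15,0,0],[0,0,26],[0,0,26],[0,0,26],[0,0,0],[0,0,0],[0,0,0]],"roll":[0,0,0,0,0,0,0,0],"hand":[0,0,0,0,0,100,255,255]}' 8;  python3 -m pendant '{"translation":[[0,0,0],[0,0,0],[0,0,0],[0,0,0],[0,0,-20],[0,0,-20],[0,0,0],[0,0,0]],"roll":[0,0,0,0,0,0,0,0],"hand":[255,255,255,255,255,255,255,255]}'; python3 -m pendant '{"translation":[[-28,0,0],[-28,0,0],[-28,0,0],[0,0,0],[0,0,0],[0,0,0],[0,0,0],[0,0,0]],"roll":[0,0,0,0,0,0,0,0],"hand":[255,255,255,255,255,255,255,255]}'
python3 - <<'E'
from h import *
save(jar("wrist"),"w6"); c=env.state()["ee_pos"]
p=env.grab_frame("wrist"); P=pts(p); ex=np.array([.970,-.2436])
m=(abs(P[:,0]-473)<110)&(abs(P[:,1]+228)<110)&(P[:,2]>30)&(P[:,2]<46); R=P[m]
d=(R[:,:2]-c[:2])@ex; print("rack wrist",np.percentile(d,[1,2,5,50,99]).round(1))
E
```

```text
time_s: 12.45
ee_pos: [440.7, -220.3, 59.7]
ee_rot: [180.0, -0.0, -14.1]
force: [0.7, -0.2, 1.2]
gripper_width: 73.7
gripper_force: 0.0
time_s: 13.12
ee_pos: [441.0, -220.4, 100.4]
ee_rot: [180.0, -0.2, -14.1]
force: [-0.1, -0.1, -0.7]
gripper_width: 54.0
gripper_force: 8.0
time_s: 13.78
ee_pos: [359.8, -200.0, 99.3]
ee_rot: [180.0, -0.0, -14.1]
force: [0.3, -0.7, -0.1]
gripper_width: 53.9
gripper_force: 8.0
wrist 0.74 u [-28.  26.  47.] v [-25.   0.  26.] z [ 92. 129. 132. 133. 134.]
[(-40, 121), (-30, 126), (-20, 132), (-10, 132), (0, 132), (10, 132), (20, 132), (30, 132), (40, 131)]
rack wrist [ 58.2  58.9  60.9 110.4 159.9]
```

```bash
python3 -m pendant '{"translation":[[0,0,23],[0,0,22],[0,0,0],[5,0,0],[6,0,0],[5.5,0,-5.5],[5.5,0,-5.5],[6.5,0,-4]],"roll":[0,0,0,0,0,0,0,0],"hand":[255,255,255,255,255,255,255,255]}' 5;  python3 -m pendant '{"translation":[[6.5,0,-4],[7.5,0,-2],[7.5,0,-2],[8,0,0],[8,0,0],[0,0,0],[0,0,0],[0,0,0]],"roll":[0,0,0,0,0,0,0,0],"hand":[255,255,255,255,255,255,255,255]}'
python3 - <<'E'
from h import *
save(jar("wrist"),"w7"); save(jar("scene"),"s7")
cv2.imwrite("pics/m7.png",np.hstack([cv2.resize(cv2.imread("pics/s7.png")[200:320,340:460],(400,400)),cv2.resize(cv2.imread("pics/w7.png"),(400,400))]))
E
```

```text
time_s: 14.6
ee_pos: [387.5, -206.9, 70.9]
ee_rot: [180.0, -0.1, -14.1]
force: [-1.6, -0.0, -1.3]
gripper_width: 54.1
gripper_force: 5.0
time_s: 15.27
ee_pos: [423.0, -215.8, 77.2]
ee_rot: [180.0, -0.0, -14.1]
force: [-0.0, -0.2, 0.1]
gripper_width: 53.9
gripper_force: 5.0
wrist 0.85 u [-19.  11.  30.] v [-25.   0.  26.] z [ 69.  82.  99. 117. 128.]
[(-30, 106), (-20, 120), (-10, 120), (0, 106), (10, 103), (20, 180)]
scene 0.61 u [-50. -25.  12.] v [-27.   9.  28.] z [ 56.  76.  95. 114. 128.]
[(-60, 109), (-50, 110), (-40, 111), (-30, 117), (-20, 119), (-10, 116)]
```

View pics/m7.png

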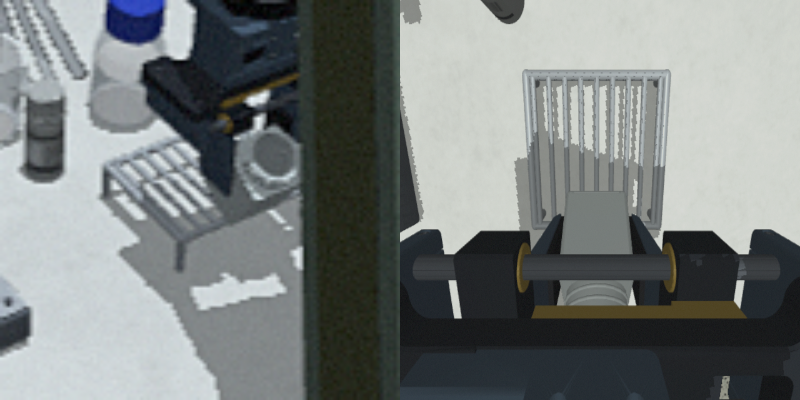

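The wrist view shows the neck turning up at about (597,295) and the base going down onto the bar, at about 50° of tilt. I continue the arc.

```bash
python3 -m pendant '{"translation":[[6,0,3],[6,0,3],[6.5,0,4.5],[5,0,3],[5,0,4],[5,0,4],[0,0,0],[0,0,0]],"roll":[0,0,0,0,0,0,0,0],"hand":[255,255,255,255,255,255,255,255]}' 5
python3 - <<'E'
from h import *
save(jar("wrist"),"w8"); save(jar("scene"),"s8")
E
```

```text
time_s: 16.13
ee_pos: [455.5, -224.0, 55.3]
ee_rot: [180.0, 0.0, -14.1]
force: [0.3, 0.8, -1.4]
gripper_width: 53.8
gripper_force: 5.0
wrist 0.9 u [-44.   6.   9.] v [-25.   0.  26.] z [ 47.  61.  88. 116. 119.]
[(-20, 102), (-10, 108), (0, 117), (20, 158), (30, 146)]
scene 0.87 u [-49. -41.   2.] v [-24.   8.  28.] z [ 47.  64.  92. 109. 122.]
[(-50, 103), (-40, 109), (-30, 110), (-20, 110), (-10, 109), (0, 103)]
```

```bash
python3 -m pendant '{"translation":[[2,0,2],[2,0,2],[0,0,0],[0,0,0],[0,0,0],[0,0,0],[0,0,0],[0,0,0]],"roll":[0,0,0,0,0,0,0,0],"hand":[255,255,255,0,0,0,0,0]}' 3
python3 -m pendant '{"translation":[[0,0,-35],[0,0,-35],[0,0,-35],[-20,0,0],[0,0,0],[0,0,0],[0,0,0],[0,0,0]],"roll":[0,0,0,0,0,0,0,0],"hand":[0,0,0,0,0,0,0,0]}'
python3 - <<'E'
from h import *
p=jar("wrist"); save(p,"w9"); P=pts(p); c=env.state()["ee_pos"]
m=(P[:,2]>112)&(P[:,2]<124)&(abs(P[:,0]-445)<60)&(abs(P[:,1]+222)<45); Q=P[m]
print("rim",len(Q),Q.mean(0).round(1),(Q.min(0)).round(),(Q.max(0)).round())
m=(P[:,2]>96)&(P[:,2]<108)&(abs(P[:,0]-445)<60)&(abs(P[:,1]+222)<45); print("shoulder",m.sum(),cv2.minAreaRect(P[m][:,:2].astype(np.float32)))
E
```

```text
time_s: 17.0
ee_pos: [459.3, -224.9, 51.9]
ee_rot: [180.0, -0.0, -14.1]
force: [0.4, -0.5, -0.4]
gripper_width: 84.7
gripper_force: 0.0
time_s: 17.67
ee_pos: [439.8, -219.8, 155.8]
ee_rot: [-180.0, 0.1, -14.1]
force: [0.6, 0.5, -0.3]
gripper_width: 91.0
gripper_force: 0.0
wrist 0.79 u [-29.  -7.  24.] v [-26.   0.  27.] z [  0.  50. 101. 116. 118.]
[(-40, 101), (-30, 108), (-20, 113), (-10, 116), (0, 114), (10, 107), (20, 101)]
rim 1734 [ 438.3 -218.8  116.6] [ 414. -243.  112.] [ 461. -194.  120.]
shoulder 1931 ((436.4606628417969, -218.66773986816406), (54.16590881347656, 54.43617248535156), 75.77076721191406)
```

View pics/w9.png

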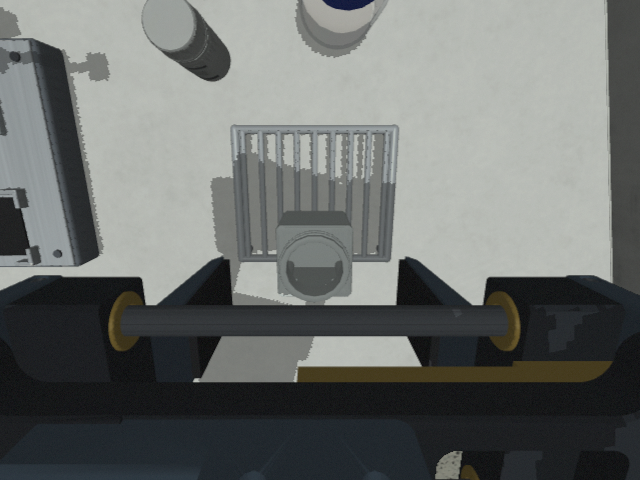

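The jar now stands mouth-up on the rack at about (315,265) in the wrist view. I grip it, lift it, and carry it to in front of the nest.

```bash
python3 -m pendant '{"translation":[[-2,0,29],[0,0,29],[0,0,29],[0,0,0],[0,0,0],[0,0,0],[0,0,0],[0,0,0]],"roll":[0,0,0,0,0,0,0,0],"hand":[0,0,0,0,255,255,255,255]}' 20
python3 -m pendant '{"translation":[[0,0,0],[0,0,0],[0,0,-35],[0,0,-35],[-13,-40,0],[-13,-40,0],[-13,-40,0],[-13,-40,0]],"roll":[0,0,0,0,0,0,0,0],"hand":[255,255,255,255,255,255,255,255]}'
python3 -m pendant '{"translation":[[-13,-40,0],[-13,-40,0],[-13,-39,0],[0,0,0],[0,0,0],[0,0,0],[0,0,0],[0,0,0]],"roll":[0,0,0,0,0,0,0,0],"hand":[255,255,255,255,255,255,255,255]}'
python3 - <<'E'
from h import *
jar("wrist"); p=env.grab_frame("wrist"); save(p,"w10"); P=pts(p); z=p["z_map"]; v,u=np.nonzero(z>0); f=p["frame"][v,u].astype(int)
near=(abs(P[:,0]-515)<60)&(abs(P[:,1]-50)<60)
def rect(n,m): print(n,m.sum(),P[m].mean(0).round(1),cv2.minAreaRect(P[m][:,:2].astype(np.float32)))
rect("angles",near&(P[:,2]>47)&(P[:,2]<56)); rect("dark",near&(f.max(1)<50)&(P[:,2]<50)&(np.hypot(P[:,0]-515,P[:,1]-50)<38))
m=(P[:,2]>36)&(P[:,2]<46)&(P[:,0]<700)&(abs(P[:,1]-40)<130); rect("housing",m)
E
```

```text
time_s: 18.43
ee_pos: [439.1, -220.1, 71.5]
ee_rot: [180.0, -0.2, -14.1]
force: [0.0, 0.1, -0.7]
gripper_width: 67.1
gripper_force: 0.0
time_s: 19.1
ee_pos: [426.2, -51.9, 140.6]
ee_rot: [-180.0, -0.1, -14.2]
force: [0.6, 0.3, -0.3]
gripper_width: 53.9
gripper_force: 20.0
time_s: 19.77
ee_pos: [418.0, 69.5, 139.9]
ee_rot: [180.0, -0.0, -14.3]
force: [-0.5, 0.0, -0.4]
gripper_width: 54.2
gripper_force: 20.0
wrist 0.85 u [-26.  18.  25.] v [-25.   0.  26.] z [113. 150. 171. 183. 187.]
[(-30, 171), (-20, 179), (-10, 186), (0, 170), (10, 177), (20, 170)]
angles 889 [519.2  50.1  49.4] ((516.3583374023438, 51.1881217956543), (66.85578155517578, 66.83186340332031), 76.36416625976562)
dark 4710 [516.7  50.6  41.6] ((516.1876831054688, 50.822410583496094), (50.62314224243164, 51.15321731567383), 75.93399810791016)
housing 26612 [538.7  45.6  39.9] ((534.9678955078125, 46.531009674072266), (127.32456970214844, 116.15437316894531), 76.14604949951172)
```

View pics/w10.png

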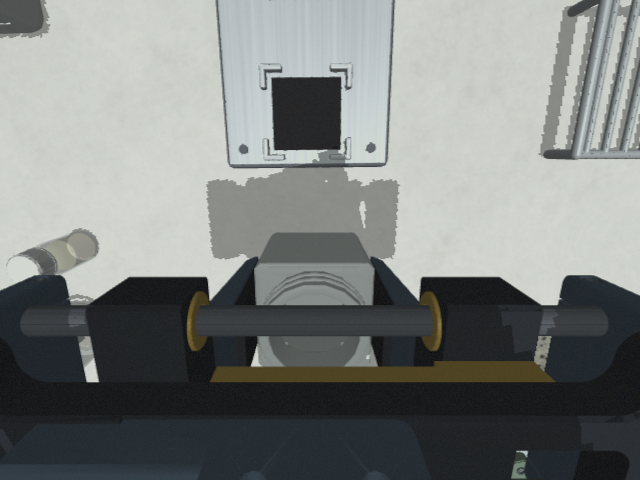

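The wrist view shows the nest clearly, with its pad centre at about (307,113) and corner angles around it, and the jar square in the hand. The measured nest centre is (516.3, 51.0) with yaw −13.9°, which matches the given geometry.

```bash
python3 -m pendant '{"translation":[[25,-2,0],[25,-2,0],[25,-2,0],[25,0,0],[0,0,0],[0,0,20],[0,0,20],[0,0,10]],"roll":[-0.005,0,0,0,0,0,0,0],"hand":[255,255,255,255,255,255,255,255]}'
python3 -m pendant '{"translation":[[0,0,0],[0,0,0],[0,0,0],[0,0,0],[0,0,0],[0,0,0],[0,0,0],[0,0,0]],"roll":[0,0,0,0,0,0,0,0],"hand":[255,255,255,255,255,255,255,255]}'
python3 - <<'E'
from h import *
jar("wrist"); print(env.state()["ee_pos"])
E
```

```text
time_s: 20.58
ee_pos: [514.7, 51.9, 87.9]
ee_rot: [179.9, 0.2, -13.9]
force: [-0.8, -0.1, -0.8]
gripper_width: 53.8
gripper_force: 20.0
time_s: 21.25
ee_pos: [516.5, 52.8, 90.2]
ee_rot: [-180.0, -0.0, -13.8]
force: [0.6, -0.7, -0.3]
gripper_width: 54.1
gripper_force: 20.0
wrist 0.63 u [-26.  18.  25.] v [-25.   0.  26.] z [ 63. 100. 121. 133. 138.]
[(-30, 122), (-20, 129), (-10, 136), (0, 120), (10, 127), (20, 120), (30, 181)]
[516.37200129  52.75031247  90.04756789]
```

```bash
python3 -m pendant '{"translation":[[0.5,1.5,0],[0,0,5],[0,0,5],[0,0,3],[0,0,2],[0,0,2],[0,0,1],[0,0,0]],"roll":[0,0,0,0,0,0,0,0],"hand":[255,255,255,255,255,255,255,255]}' 8
python3 - <<'E'
from h import *
jar("wrist"); print(env.state()["ee_pos"],env.state()["force"])
E
```

```text
time_s: 22.02
ee_pos: [516.3, 51.1, 72.5]
ee_rot: [180.0, 0.0, -13.8]
force: [-1.9, -1.1, 4.8]
gripper_width: 54.2
gripper_force: 8.0
wrist 0.87 u [-27.  18.  25.] v [-25.   0.  26.] z [ 46.  83. 104. 115. 120.]
[(-30, 104), (-20, 111), (-10, 119), (0, 103), (10, 109), (20, 103)]
[516.31831216  51.13016096  72.48287427] [-1.57228837e+00  8.71026214e-04  5.34989327e+00]
```

```bash
python3 -m pendant '{"translation":[[0,0,0],[0,0,0],[0,0,0],[0,0,0],[0,0,0],[0,0,-25],[0,0,-25],[0,0,-25]],"roll":[0,0,0,0,0,0,0,0],"hand":[0,0,0,0,0,0,0,0]}'
python3 -m pendant '{"translation":[[-25,0,-10],[-25,0,-10],[-25,0,-10],[-25,0,-10],[0,0,0],[0,0,0],[0,0,0],[0,0,0]],"roll":[0,0,0,0,0,0,0,0],"hand":[0,0,0,0,0,0,0,0]}'
python3 - <<'E'
from h import *
p=env.grab_frame("wrist"); save(p,"w11"); P=pts(p)
def rect(n,m): print(n,m.sum(),P[m].mean(0).round(1),cv2.minAreaRect(P[m][:,:2].astype(np.float32)))
n=np.hypot(P[:,0]-516,P[:,1]-51)<45
rect("shoulder",n&(P[:,2]>97)&(P[:,2]<109)); rect("rim",n&(P[:,2]>112)&(P[:,2]<126))
m=n&(P[:,2]>112)&(P[:,2]<126); A=np.c_[P[m][:,:2],np.ones(m.sum())]; print(np.linalg.lstsq(A,P[m][:,2],rcond=None)[0])
s=env.grab_frame("scene"); save(s,"s11")
def dump(lbl,pp):
    for r in env.regions_of(pp,lbl)[:2]:
        Q=pts(pp,r["pixels"]); print(lbl,round(r["score"],2),np.percentile(Q,[2,50,98],axis=0).round().tolist())
for pp in(p,s):
    for l in("catch_tab","grip"): dump(l,pp)
for pp in(p,s):
    P=pts(pp); m=(abs(P[:,0]-620)<30)&(P[:,1]<-50)&(P[:,1]>-100)&(P[:,2]>195)&(P[:,2]<215)
    if m.sum()>5: rect("tab",m)
cv2.imwrite("pics/m11.png",np.hstack([cv2.resize(s["frame"][130:290,230:390,::-1],(400,400)),cv2.resize(p["frame"][:,:,::-1],(400,400))]))
E
```

```text
time_s: 22.78
ee_pos: [516.1, 51.1, 147.4]
ee_rot: [180.0, 0.1, -13.8]
force: [-0.1, 0.2, -0.2]
gripper_width: 91.1
gripper_force: 0.0
time_s: 23.45
ee_pos: [420.2, 74.9, 186.6]
ee_rot: [180.0, -0.0, -13.8]
force: [-0.5, 0.1, 0.0]
gripper_width: 91.1
gripper_force: 0.0
shoulder 1837 [512.8  52.1 103.6] ((514.2257080078125, 52.06316375732422), (54.17539978027344, 54.02418899536133), 76.13086700439453)
rim 1792 [514.8  52.2 118.5] ((514.1824340820312, 52.047401428222656), (48.61802673339844, 48.65093994140625), 67.75208282470703)
[6.93448942e-04 9.31911921e-03 1.17667413e+02]
grip 0.92 [[610.0, -228.0, -1.0], [657.0, 23.0, 244.0], [960.0, 48.0, 307.0]]
```

View pics/m11.png

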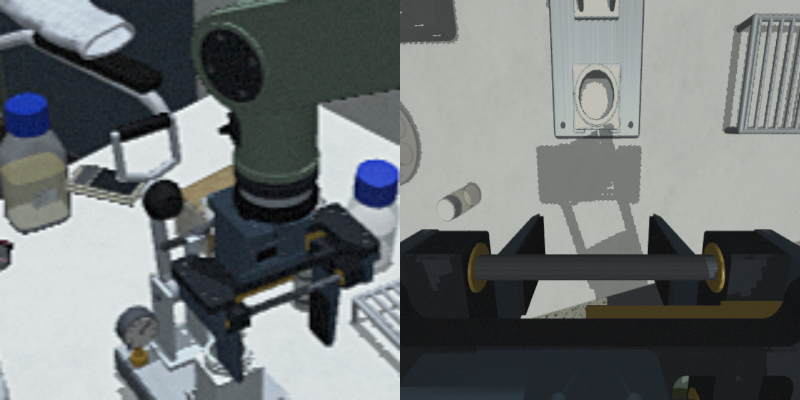

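The scene picture shows the jar standing in the nest, clear of the fingers. The wrist view shows it mouth-up and square in the nest at about (597,97); it measures level, rim at z≈118.5. Next I close and rotate the hand while I locate the tab and the grip bar.

```bash
python3 -m pendant '{"translation":[[0,0,-30],[0,0,-30],[0,0,-30],[0,0,0],[0,0,0],[0,0,0],[0,0,0],[0,0,0]],"roll":[-0.12,-0.12,-0.12,-0.12,-0.12,-0.12,-0.12,-0.12],"hand":[255,255,255,255,255,255,255,255]}' 20
python3 -m pendant '{"translation":[[0,0,0],[0,0,0],[0,0,0],[0,0,0],[0,0,0],[0,0,0],[0,0,0],[0,0,0]],"roll":[-0.12,-0.12,-0.12,-0.12,-0.12,-0.01,0,0],"hand":[255,255,255,255,255,255,255,255]}'
python3 - <<'E'
from h import *
ex=np.array([.9709,-.2394]); ey=np.array([.2394,.9709]); N=np.array([516.,51.])
for n in("top","scene"):
    p=env.grab_frame(n); P=pts(p); a=(P[:,:2]-N)@ex; b=(P[:,:2]-N)@ey; z=P[:,2]
    m=(a>60)&(a<190)&(b<-60)&(b>-130)&(z>140)&(z<225)
    print(n,m.sum())
    for lo in range(-112,-58,6):
        k=m&(b>=lo)&(b<lo+6)
        if k.sum()>2: print(" b",lo,k.sum(),"a",np.percentile(a[k],[5,50,95]).round(),"z",np.percentile(z[k],[5,50,95]).round())
    k=(z>285)&(z<315)&(abs(a-165)<40)&(abs(b)<60)
    if k.sum(): print("grip a,b,z",a[k].mean().round(1),(np.percentile(b[k],[2,98])).round(),np.percentile(a[k],[5,95]).round(),np.percentile(z[k],[50,98]).round())
E
```

```text
time_s: 24.42
ee_pos: [419.5, 75.0, 276.9]
ee_rot: [180.0, 0.0, 41.5]
force: [-0.4, 0.6, -1.0]
gripper_width: 41.0
gripper_force: 0.0
time_s: 25.08
ee_pos: [419.4, 75.0, 276.9]
ee_rot: [-180.0, 0.0, 76.0]
force: [-1.0, 0.6, -0.5]
gripper_width: 0.6
gripper_force: 0.0
top 121
 b -106 24 a [121. 130. 139.] z [203. 205. 209.]
 b -100 26 a [121. 130. 140.] z [200. 203. 207.]
 b -94 26 a [120. 130. 139.] z [196. 201. 205.]
 b -88 8 a [127. 130. 133.] z [193. 196. 201.]
 b -82 11 a [127. 129. 134.] z [189. 194. 197.]
 b -76 10 a [127. 130. 134.] z [183. 190. 192.]
 b -70 9 a [127. 130. 133.] z [185. 187. 192.]
 b -64 6 a [127. 129. 134.] z [183. 183. 186.]
grip a,b,z 164.2 [-35.  34.] [158. 173.] [304. 309.]
scene 26
 b -82 3 a [126. 128. 133.] z [187. 188. 190.]
 b -76 9 a [124. 127. 132.] z [180. 185. 194.]
 b -70 8 a [124. 126. 133.] z [180. 186. 188.]
 b -64 6 a [126. 128. 131.] z [180. 182. 187.]
grip a,b,z 159.8 [-33.  35.] [154. 167.] [301. 307.]
```

```bash
python3 -m pendant '{"translation":[[-15,33,0],[-15,33,0],[-15,33,0],[-15,33,0],[-15,33,0],[-15,33,0],[-16,32,0],[0,0,0]],"roll":[0,0,0,0,0,0,0,0],"hand":[255,255,255,255,255,255,255,255]}' 20
python3 -m pendant '{"translation":[[0,0,30],[0,0,27],[0,0,0],[0,0,0],[0,0,0],[0,0,0],[0,0,0],[0,0,0]],"roll":[0,0,0,0,0,0,0,0],"hand":[255,255,255,255,255,255,255,255]}'
python3 - <<'E'
from h import *
ex=np.array([.9709,-.2394]); ey=np.array([.2394,.9709]); N=np.array([516.,51.]); c=env.state()["ee_pos"]
print((c[:2]-N)@ex,(c[:2]-N)@ey,c[2])
E
```

```text
time_s: 25.85
ee_pos: [621.4, -87.2, 274.8]
ee_rot: [179.9, 0.1, 75.9]
force: [-0.5, 1.1, -0.0]
gripper_width: 0.5
gripper_force: 0.0
time_s: 26.52
ee_pos: [617.8, -82.9, 221.5]
ee_rot: [179.8, -0.0, 76.1]
force: [-1.3, -0.4, 0.1]
gripper_width: 0.3
gripper_force: 0.0
130.93528952589378 -105.66947265734885 221.51961739577737
```

```bash
python3 -m pendant '{"translation":[[0,0,8],[0,0,8],[0,0,8],[0,0,8],[0,0,8],[0,0,8],[0,0,8],[0,0,8]],"roll":[0,0,0,0,0,0,0,0],"hand":[255,255,255,255,255,255,255,255]}'
python3 -m pendant '{"translation":[[0,0,4],[0,0,4],[0,0,4],[0,0,4],[0,0,4],[0,0,2],[0,0,0],[0,0,0]],"roll":[0,0,0,0,0,0,0,0],"hand":[255,255,255,255,255,255,255,255]}'
```

```text
time_s: 27.18
ee_pos: [617.3, -82.4, 155.1]
ee_rot: [-180.0, -0.1, 76.1]
force: [0.1, 1.8, 3.5]
gripper_width: 0.5
gripper_force: 1.3
time_s: 27.85
ee_pos: [617.1, -83.5, 133.6]
ee_rot: [-180.0, 0.1, 76.1]
force: [-0.6, -1.0, -0.3]
gripper_width: 0.4
gripper_force: 0.1
```

```bash
python3 -m pendant '{"translation":[[0,0,3],[0,0,2],[0,0,0],[0,0,0],[0,0,0],[0,0,0],[0,0,0],[0,0,0]],"roll":[0,0,0,0,0,0,0,0],"hand":[255,255,255,255,255,255,255,255]}'
python3 - <<'E'
from h import *
ex=np.array([.9709,-.2394]); ey=np.array([.2394,.9709]); N=np.array([516.,51.])
for n in("top","scene"):
    p=env.grab_frame(n); save(p,n+"12"); P=pts(p); a=(P[:,:2]-N)@ex; b=(P[:,:2]-N)@ey; z=P[:,2]
    m=(a>75)&(a<150)&(b<10)&(b>-130)&(z>100)&(z<225)
    for lo in range(-124,10,8):
        k=m&(b>=lo)&(b<lo+8)
        if k.sum()>2: print(n," b",lo,k.sum(),"a",np.percentile(a[k],[5,50,95]).round(),"z",np.percentile(z[k],[5,50,95]).round())
cv2.imwrite("pics/m12.png",np.hstack([cv2.resize(cv2.imread("pics/scene12.png")[150:270,250:370],(400,400)),cv2.resize(cv2.imread("pics/top12.png")[150:270,270:390],(400,400))]))
E
```

```text
time_s: 28.52
ee_pos: [617.5, -83.2, 129.3]
ee_rot: [179.9, 0.0, 76.1]
force: [0.1, -0.7, 5.0]
gripper_width: 0.9
gripper_force: 2.3
top  b -84 5 a [79. 86. 92.] z [223. 224. 225.]
top  b -52 9 a [124. 130. 138.] z [168. 172. 176.]
top  b -44 33 a [121. 129. 139.] z [163. 174. 188.]
top  b -36 35 a [120. 126. 132.] z [145. 176. 208.]
top  b -28 73 a [ 86. 119. 132.] z [110. 144. 211.]
top  b -20 40 a [ 85. 105. 122.] z [127. 138. 145.]
top  b -12 44 a [ 94. 107. 122.] z [129. 136. 211.]
top  b -4 44 a [ 94. 107. 120.] z [130. 136. 141.]
top  b 4 30 a [ 95. 108. 121.] z [132. 136. 186.]
scene  b -124 12 a [117. 122. 124.] z [135. 140. 149.]
scene  b -116 12 a [119. 120. 125.] z [132. 139. 149.]
scene  b -108 24 a [117. 120. 127.] z [130. 151. 177.]
scene  b -100 50 a [115. 119. 135.] z [125. 163. 188.]
scene  b -92 102 a [106. 124. 139.] z [132. 163. 218.]
scene  b -84 16 a [ 83. 123. 133.] z [129. 135. 224.]
scene  b -76 46 a [ 88. 118. 141.] z [143. 219. 225.]
scene  b -68 17 a [110. 126. 143.] z [145. 216. 224.]
scene  b -60 7 a [122. 125. 132.] z [153. 158. 160.]
scene  b -52 8 a [122. 125. 134.] z [160. 165. 173.]
scene  b -44 22 a [118. 121. 126.] z [151. 173. 180.]
scene  b -36 65 a [117. 121. 130.] z [136. 170. 198.]
scene  b -28 79 a [ 82. 121. 132.] z [120. 153. 208.]
scene  b -20 72 a [ 80.  96. 122.] z [104. 129. 141.]
scene  b -12 58 a [ 90. 111. 140.] z [124. 137. 197.]
scene  b -4 103 a [ 93. 132. 140.] z [128. 152. 218.]
scene  b 4 89 a [ 94. 131. 145.] z [126. 151. 219.]
```

View pics/m12.png

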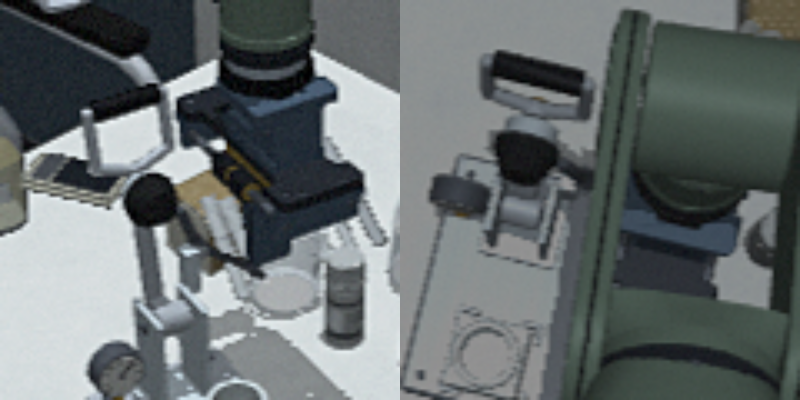

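The scene picture shows the catch bar swung up, clear of the lever at about (190,265), and its tail sloping down to the fingers at about (255,270). I'll push further to confirm the hard stop.

```bash
python3 -m pendant '{"translation":[[0,0,2],[0,0,2],[0,0,2],[0,0,0],[0,0,0],[0,0,0],[0,0,0],[0,0,0]],"roll":[0,0,0,0,0,0,0,0],"hand":[255,255,255,255,255,255,255,255]}'
```

```text
time_s: 29.28
ee_pos: [618.4, -83.6, 126.8]
ee_rot: [179.7, 0.0, 76.1]
force: [-4.8, -1.7, 19.7]
gripper_width: 0.5
gripper_force: 8.1
```

20 N at the hard stop, so the catch is fully off. I rise, move over the D-handle and descend with the hand open.

```bash
python3 -m pendant '{"translation":[[0,0,-30],[0,0,-35],[0,0,-35],[0,0,-35],[0,0,-35],[0,0,-35],[0,0,0],[0,0,0]],"roll":[0,0,0,0,0,0,0,0],"hand":[255,255,255,255,255,255,255,255]}'
python3 -m pendant '{"translation":[[27,8,0],[27,8,0],[27,8,0],[25,8,0],[0,0,0],[0,0,0],[0,0,0],[0,0,0]],"roll":[0,0,0,0,0,0,0,0],"hand":[0,0,0,0,0,0,0,0]}'
python3 - <<'E'
from h import *
ex=np.array([.9709,-.2394]); ey=np.array([.2394,.9709]); N=np.array([516.,51.]); s=env.state(); c=s["ee_pos"]
print("tcp",(c[:2]-N)@ex,(c[:2]-N)@ey,c[2],s["gripper_width"])
for n in("wrist","scene"):
    p=env.grab_frame(n); save(p,n+"13"); P=pts(p); a=(P[:,:2]-N)@ex; b=(P[:,:2]-N)@ey; z=P[:,2]
    k=(z>283)&(z<312)&(abs(a-165)<30)&(abs(b)<60)
    if k.sum(): print(n,k.sum(),"a",np.percentile(a[k],[5,50,95]).round(),"b",np.percentile(b[k],[2,98]).round(),"z",np.percentile(z[k],[50,98]).round())
E
```

```text
time_s: 29.95
ee_pos: [617.9, -82.9, 329.5]
ee_rot: [179.8, -0.0, 76.1]
force: [0.0, -0.2, -0.3]
gripper_width: 0.5
gripper_force: 0.0
time_s: 30.62
ee_pos: [673.0, 11.3, 327.1]
ee_rot: [-179.9, 0.1, 76.1]
force: [-0.1, -0.3, -0.3]
gripper_width: 50.9
gripper_force: 0.0
tcp 161.9818598298224 -0.9642859305836309 327.06933292723494 50.85482626120953
wrist 2434 a [157. 165. 172.] b [-22.  36.] z [303. 306.]
scene 174 a [154. 159. 165.] b [-35.  35.] z [300. 308.]
```

```bash
python3 -m pendant '{"translation":[[0,2,0],[0,0,0],[0,0,0],[0,0,0],[0,0,20],[0,0,20],[0,0,9],[0,0,0]],"roll":[0,0,0,0,0,0,0,0],"hand":[0,0,0,0,0,0,0,255]}' 10
python3 -m pendant '{"translation":[[0,0,0],[0,0,0],[0,0,0],[0,0,0],[0,0,0],[0,0,0],[0,0,0],[0,0,0]],"roll":[0,0,0,0,0,0,0,0],"hand":[255,255,255,255,255,255,255,255]}'
python3 -m pendant '{"translation":[[0,0,0],[0,0,0],[0,0,0],[0,0,0],[0,0,0],[0,0,0],[0,0,0],[0,0,0]],"roll":[0,0,0,0,0,0,0,0],"hand":[255,255,255,255,255,255,255,255]}'
python3 - <<'E'
from h import *
ex=np.array([.9709,-.2394]); ey=np.array([.2394,.9709]); N=np.array([516.,51.]); s=env.state(); c=s["ee_pos"]
a0,z0=(c[:2]-N)@ex,c[2]+19; print("tcp",a0,(c[:2]-N)@ey,z0)
r=np.hypot(a0-105,z0-125); al=np.arctan2(a0-105,z0-125); print(r,np.degrees(al))
t=al-np.linspace(0,1.77,25); q=np.c_[105+182*np.sin(t),125+182*np.cos(t)]; q=np.vstack([[a0,z0],q[1:]])
print(np.diff(q,axis=0).round(1).tolist(), q[-1])
E
```

```text
time_s: 31.38
ee_pos: [674.5, 11.7, 276.2]
ee_rot: [-179.7, 0.1, 76.1]
force: [-0.4, -0.9, -0.1]
gripper_width: 87.1
gripper_force: 0.0
time_s: 32.05
ee_pos: [675.7, 11.8, 279.0]
ee_rot: [180.0, 0.0, 76.1]
force: [-0.0, -0.2, 0.2]
gripper_width: 33.9
gripper_force: 0.0
time_s: 32.72
ee_pos: [676.0, 11.7, 279.0]
ee_rot: [179.9, 0.0, 76.1]
force: [3.3, -0.3, -0.9]
gripper_width: 16.7
gripper_force: 10.0
tcp 164.78149891333408 0.14834722655413382 297.9789273699142
183.01785958307732 19.06514414123126
[[-13.2, 3.0], [-13.1, 3.0], [-13.3, 2.0], [-13.4, 1.0], [-13.4, 0.0], [-13.4, -1.0], [-13.3, -2.0], [-13.1, -2.9], [-12.8, -3.9], [-12.5, -4.8], [-12.1, -5.7], [-11.7, -6.6], [-11.2, -7.5], [-10.6, -8.3], [-9.9, -9.0], [-9.2, -9.7], [-8.5, -10.4], [-7.7, -11.0], [-6.9, -11.5], [-6.0, -12.0], [-5.1, -12.4], [-4.2, -12.7], [-3.2, -13.0], [-2.3, -13.2]] [-75.37947128 149.23316611]
```

The bar is held, and it matches the given geometry (r = 183 mm, leaning back 19°). Now I swing along the arc.

```bash
python3 -m pendant '{"translation":[[0,-13,-3],[0,-13,-3],[0,-13.5,-2],[0,-13.5,-1],[0,-13.5,0],[0,-13.5,1],[0,-13.5,2],[0,-13,3]],"roll":[0,0,0,0,0,0,0,0],"hand":[255,255,255,255,255,255,255,255]}' 15
```

```text
time_s: 33.38
ee_pos: [573.7, 37.1, 284.0]
ee_rot: [179.6, -0.1, 76.1]
force: [3.8, -0.4, 2.6]
gripper_width: 16.4
gripper_force: 15.0
```

```bash
python3 -m pendant '{"translation":[[0,-13,4],[0,-12.5,5],[0,-12,5.5],[0,-11.5,6.5],[0,-11,7.5],[0,-10.5,8.5],[0,-10,9],[0,-9,9.5]],"roll":[0,0,0,0,0,0,0,0],"hand":[255,255,255,255,255,255,255,255]}' 15
python3 - <<'E'
from h import *
ex=np.array([.9709,-.2394]); ey=np.array([.2394,.9709]); N=np.array([516.,51.]); s=env.state(); c=s["ee_pos"]
a0,z0=(c[:2]-N)@ex,c[2]+19; print(a0,(c[:2]-N)@ey,z0,np.hypot(a0-105,z0-125),np.degrees(np.arctan2(a0-105,z0-125)),s["force"])
E
```

```text
time_s: 34.05
ee_pos: [487.1, 58.6, 228.0]
ee_rot: [179.6, -0.1, 76.2]
force: [4.1, -1.5, 2.9]
gripper_width: 16.7
gripper_force: 15.0
-29.85962577431416 0.468913348174467 246.9951192937618 181.85138931415187 -47.867249088896386 [ 4.14023915 -1.54017014  2.90386427]
```

```bash
python3 -m pendant '{"translation":[[0,-8.5,10.5],[0,-7.5,11],[0,-7,11.5],[0,-6,12],[0,-5,12.5],[0,-4,13],[0,-3,8],[0,0,0]],"roll":[0,0,0,0,0,0,0,0],"hand":[255,255,255,255,255,255,255,255]}' 25
python3 - <<'E'
from h import *
ex=np.array([.9709,-.2394]); ey=np.array([.2394,.9709]); N=np.array([516.,51.]); s=env.state(); c=s["ee_pos"]
a0,z0=(c[:2]-N)@ex,c[2]+19; print(a0,(c[:2]-N)@ey,z0,np.hypot(a0-105,z0-125),np.degrees(np.arctan2(a0-105,z0-125)),s["force"])
E
```

```text
time_s: 34.72
ee_pos: [447.1, 68.4, 148.3]
ee_rot: [179.7, -0.0, 76.2]
force: [4.4, -2.9, 5.5]
gripper_width: 16.4
gripper_force: 25.0
-71.05657216588834 0.41720404113239445 167.2524636101009 181.05575738961062 -76.50460942510229 [ 4.38120007 -2.94695243  5.45557076]
```

```bash
python3 -m pendant '{"translation":[[0,0,0],[0,-1,4],[0,-1,4],[0,-1,4],[0,-0.5,3],[0,0,2],[0,0,0],[0,0,0]],"roll":[0,0,0,0,0,0,0,0],"hand":[255,255,255,255,255,255,255,255]}' 50
python3 -m pendant '{"translation":[[0,0,1],[0,0,1],[0,0,0],[0,0,0],[0,0,0],[0,0,0],[0,0,0],[0,0,0]],"roll":[0,0,0,0,0,0,0,0],"hand":[255,255,255,255,255,255,255,255]}'
```

```text
time_s: 35.38
ee_pos: [444.0, 69.2, 132.5]
ee_rot: [179.7, -0.0, 76.2]
force: [2.3, -1.5, 7.7]
gripper_width: 16.1
gripper_force: 50.0
time_s: 36.05
ee_pos: [443.6, 69.3, 130.4]
ee_rot: [179.8, -0.0, 76.2]
force: [1.4, -2.5, 7.0]
gripper_width: 15.9
gripper_force: 50.0
```

```bash
python3 -m pendant '{"translation":[[0,0,1],[0,0,1],[0,0,1],[0,0,0],[0,0,0],[0,0,0],[0,0,0],[0,0,0]],"roll":[0,0,0,0,0,0,0,0],"hand":[255,255,255,255,255,255,255,255]}'
python3 -m pendant '{"translation":[[0,0,1],[0,0,1],[0,0,0],[0,0,0],[0,0,0],[0,0,0],[0,0,0],[0,0,0]],"roll":[0,0,0,0,0,0,0,0],"hand":[255,255,255,255,255,255,255,255]}'
```

```text
time_s: 36.72
ee_pos: [443.2, 69.4, 127.3]
ee_rot: [179.8, -0.0, 76.2]
force: [0.6, -0.5, 8.2]
gripper_width: 16.3
gripper_force: 50.0
time_s: 37.38
ee_pos: [443.0, 69.5, 125.8]
ee_rot: [179.9, -0.0, 76.2]
force: [-0.6, -1.2, 11.7]
gripper_width: 15.7
gripper_force: 50.0
```

```bash
python3 -m pendant '{"translation":[[0,0,1],[0,0,1],[0,0,0],[0,0,0],[0,0,0],[0,0,0],[0,0,0],[0,0,0]],"roll":[0,0,0,0,0,0,0,0],"hand":[255,255,255,255,255,255,255,255]}'
python3 -m pendant '{"translation":[[0,0,0],[0,0,0],[0,0,0],[0,0,0],[0,0,0],[0,0,0],[0,0,0],[0,0,0]],"roll":[0,0,0,0,0,0,0,0],"hand":[255,255,255,255,255,255,255,255]}'
python3 - <<'E'
from h import *
p=env.grab_frame("scene"); q=env.grab_frame("top")
for n in ("s","t"): save(p if n=="s" else q,n+"14")
cv2.imwrite("pics/m14.png",np.hstack([cv2.resize(p["frame"][180:320,250:390,::-1],(400,400)),cv2.resize(q["frame"][170:290,270:390,::-1],(400,400))]))
E
```

```text
time_s: 38.05
ee_pos: [442.9, 69.5, 124.9]
ee_rot: [179.8, -0.1, 76.1]
force: [-4.4, -0.2, 19.8]
gripper_width: 16.2
gripper_force: 50.0
time_s: 38.72
ee_pos: [442.9, 69.5, 124.9]
ee_rot: [179.8, -0.1, 76.2]
force: [-4.1, -1.4, 20.2]
gripper_width: 16.1
gripper_force: 50.0
```

View pics/m14.png

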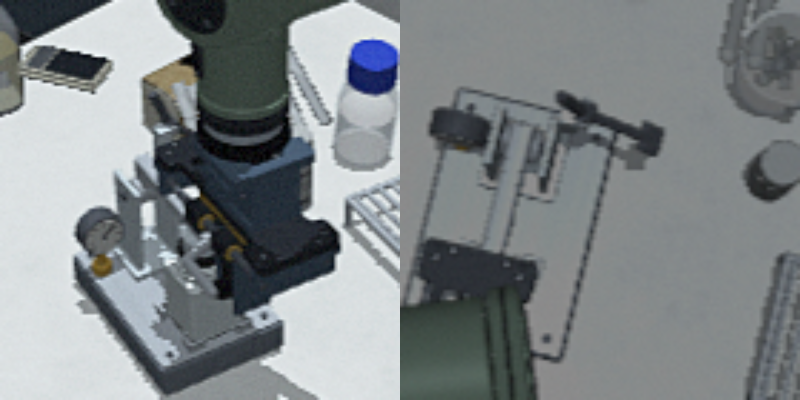

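The scene picture shows the lever level over the jar, which stands in the nest at about (205,300), with the hand on the D-handle at about (230,265). The top view shows the catch tab off at about (640,135). The push on the handle is steady at 20 N, so the bung is seated firmly.

```bash
python3 -c "
from workcell import env
print(env.job_done())"
```

```text
the job is handed in; nothing more can be done
None
```

The job is handed in at about 39 s: the jar is mouth-up in the nest, the catch is fully off, and the arm is holding the lever down at about 20 N with the bung pressed into the jar's mouth.

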